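# Load a counting-chamber case into a damped spring-jaw marking holder

### The arm

A 7-joint arm with a two-finger parallel gripper is mounted at the origin on a cart in front of the work surface, level with it; the furniture and walls round the work are solid. World frame = base frame: x ahead of the robot, y to its left, z up, the work surface at z = 0. Lengths are in m, angles in rad, forces in N, time in s.
With the tool pointing down it reaches from about 0.425 to 0.925 m from the base axis. Payload 6.8 kg.
Tool frame: the origin (TCP) lies at the very end of the fingers, on their centre line; the grasp point (between the pads) lies 19 mm behind it (arm.hold_point_z is the distance from the TCP to the grasp point, in m); z points along the fingers, y is the line along which they close (so a half turn about z gives the same grasp; the last joint's range is limited). The gripper opens to 88 mm and grips with 3 to 60 N. Pads are 20 mm wide; open, the fingers measure 115 mm over their backs; the gripper's body (75 mm by 178 mm) begins 61 mm behind the grasp point.
Start: joints at [1.193, 0.477, 0.022, 1.555, -0.011, 1.109, -0.083], TCP at [0.18, -0.651, 0.223] pointing down, gripper open.
Joint ranges: [-2.96, 2.96], [-0.34, 2.1], [-1.41, 1.46], [0.24, 2.44], [-1.37, 4.51], [0.17, 1.92], [-2.96, 2.96]. Speed limits (rad/s): [2.39, 2.39, 3.14, 3.14, 3.14, 3.14, 3.14].

### API

Orientations are given as a unit quaternion [w, x, y, z].
In Python, from station import arm gives the robot as it stands.
- The arm moves only by the shell command python3 -m pendant 'ROWS'. ROWS is a JSON object of lists of equal length, an entry for each row: "offset": the shift along the tool's x, y, z in mm, a list of three; "dr": the turn, a rotation vector about the tool's x, y, z in rad, a list of three; "gripper": the finger opening in mm, from 0 to 87.8. A call has 1 to 20 rows; each row is the pose to reach, as a shift and turn from the pose commanded when the call began, along the tool's axes at that moment; what a row does not reach only later rows make up. A row lasts 1/10 s, in which the tool goes at most 50 mm and 8.59 degrees, less where a joint would pass 70% of its speed; a pose out of reach is approached as far as the arm can. A call with a gripper value outside its range is refused whole. The fingers move at their own pace and stop on an object; the grip force is fixed at half the most. Time passes only in rows, so rows that repeat a pose let the fingers close. It gives the time, the measured TCP pose, the force, the opening and the grip force at its end, in the units of the state.
- arm.observe(): the state, without advancing time (a new reading comes with each control period).
- arm.camera(name): name is "scene" or "top" or "wrist"; returns a dict with "frame" (384x512x3 uint8, red, green, blue), "depth" (384x512 float32, m along the optical axis (not along the pixel's ray), 0 where there is no reading), "fovy" (degrees; the focal length in pixels is half the picture's height over the tangent of half this angle, whatever the lens; pixels are square), "cx", "cy" (the principal point, pixels), "k1" (the pictures are not rectified: a ray, as slopes to the right and down, at radius r is drawn at 1 + k1 r^2 times it, then the intrinsics apply), "T" (4x4, takes a point from camera to world coordinates); the wrist camera has in their place "hand_eye" (4x4, takes a point from camera to tool coordinates, whose origin is the TCP and whose axes are the flange's). Camera axes: x right, y down, z forward; pixel columns grow to the right and rows downward; lengths in m; the calibration is good to about 2 mm. A picture is of the moment at which its call begins: read the wrist's pose just before it.
- arm.hand_in(): hands the job in; it is judged then, once.
The state is a dict: "clock": time; "joint_positions": joint angles; "qvel": joint speeds; "tau": joint torques, N m; "tcp_pos": TCP position; "eef_rot": TCP orientation; "ft_force": force on the tool from outside, world axes, zero at the start; "wrist_torque": the same for the moment, N m; "opening": finger opening in m; "gripper_force": force on a finger pad.
Only numpy, scipy, OpenCV 4.12 (cv2) and the standard library are available. Lean on these libraries where they do the work, as an engineer would, in place of code of your own. Each camera call takes 0.05 s, during which the arm holds its last target. There are 200 camera calls.

### The job

Load the dark case into the marking holder: with the fingers press the sprung jaw back by its upright tab until the nest is wide open, and before the jaw has crept shut again push the case along its lane, without lifting it, into the nest until it is fully home against the end stop. Leave it there with the jaw closed onto its side, and do not disturb the timer, the dish or the bottle standing round the holder.

Things in the scene. Friction and masses are not known exactly. Their poses are not given: they have to be found in the camera images.
- holder: Fixed aluminium marking holder, 265 mm long on an 8 mm base plate. Origin at table level under the nest's mouth; x runs along the lane into the nest, y from the fixed fence to the sprung jaw (the way it opens), z up. Floor at z = 8 mm. The fence, inner face y = -30 mm, runs from x = -150 to 115 mm. Behind the jaw: bracket (y = 90 to 100, to z = 34 mm) and damper barrel (to y = 144 mm).
- nest_mouth (a point): Middle of the nest's mouth, holder point (0, -4, 18) mm, holder's axes. Before it lies the loading lane, x = -150 to -5 mm, 60 mm wide between the fence and a side rail (inner face y = +30 mm, outer y = 43 mm), open at its near end. Fence, rail and end stop are 14 mm high (tops at z = 22 mm).
- nest_home (a point): Where the case's centre belongs: holder point (53, -4, 18) mm, holder's axes, case lengthwise against the end stop (face at holder x = 100 mm) and clamped sideways against the fence.
- jaw (a joint): Jaw opening in m: 0 shut (gap to the fence 36 mm, the case needs 52), 0.05 fully back (gap 86). Face at holder y = 6 mm + opening, x = 5 to 95 mm, jaw top z = 26 mm. Level with the lane's side rail at 0.024; 0.016 when clamping the case. Spring: 1.1 N shut, 1.3 N fully back. Oil damper: let go fully back, it creeps to 0.030 in 6.5 s, to 0.024 in 8.5 s, onto the case in 11 s.
- jaw_tab (a point): Centre of the front face of the upright steel press tab on the jaw; moves with it; holder's axes. Tab 44 mm wide (along x), 6 mm thick, standing free from z = 26 to 65 mm; this point is 48 mm above the table. Press it towards the holder's +y from the fence side, where the space above z = 26 mm is free. Damped at 400 N per m/s: 30 mm/s takes about 13 N. Can be pressed again at any time.
- case_center (a point): Centre of the loose dark flat case, 94 mm long, 52 wide, 20 high, 50 to 100 g, lying flat and lengthwise in the loading lane; the point is 10 mm above its underside. Its own y axis runs along its length, x across, z up. At the start its nose is 15 to 45 mm short of the nest's mouth.
- timer_c (a point): Centre of a loose white timer, 62x62x20 mm, lying flat near the table's corner; leave alone.
- petri_c (a point): Centre of a loose clear round dish, 59 mm across, 14 mm high; leave alone.
- stain_c (a point): Centre (half-way up) of a loose brown bottle with a white cap, 42 mm across, 92 mm high, beyond the holder; leave alone.
- cover_side (a point): Fixed obstacle to the right of the holder: a microscope under a dark cloth cover, footprint about 390 x 390 mm, 360 mm high, narrowing upwards. The point is the middle of the foot of its side that faces the holder; y points out of that side, x along it away from the robot, z up. Reach the holder round the cover's near side, not through it.

How it is judged:
By the outcome, as a careful person would: the job done as asked, in the order asked, and still so for the second after the job is handed in, with the robot touching nothing.
It also fails if it takes over 59 s, if anything falls off the work surface, if the arm or the gripper's body presses on something with over 40 N, if the wrist force passes 120 N, or if a joint passes its speed limit or range.

## Working session

There is one attempt and no reset: what is moved stays moved. The work goes in short steps, Python scripts to look and compute and a shell command to move; the robot and the scene stay as the last step left them, time stands still between calls to the robot, and variables do not carry over. Pictures are saved under pics/ and viewed, at most 10 in all, crops included, and the job is handed in when it is done.

```bash
mkdir -p pics; ls
cat > h.py <<'E'
import numpy as np, cv2
from station import arm
def grab(n,save=None):
    s=arm.observe(); c=arm.camera(n)
    if save: cv2.imwrite(save,c["frame"][:,:,::-1])
    return s,c
def K(c):
    f=192/np.tan(np.radians(c["fovy"])/2); return f
def world(c,u,v,d=None,z=None,T=None):
    """pixel -> world by depth or on plane z"""
    T=c["T"] if T is None else T; f=K(c)
    xd=(np.array(u,float)-c["cx"])/f; yd=(np.array(v,float)-c["cy"])/f
    x,y=xd.copy(),yd.copy()
    for _ in range(20):
        k=1+c["k1"]*(x*x+y*y); x,y=xd/k,yd/k
    r=np.stack([x,y,np.ones_like(x)],-1)@T[:3,:3].T
    if z is not None: d=(z-T[2,3])/r[...,2]
    return T[:3,3]+r*np.asarray(d)[...,None]
E
python3 - <<'E'
from h import *
for n in("scene","top"):
    s,c=grab(n,f"pics/{n}0.png"); np.savez(f"{n}0.npz",**c); print(n,c["T"].round(3).tolist(),c["fovy"],c["k1"])
print(s["eef_rot"],s["tcp_pos"],s["clock"])
E
```

```text
pics
scene [[-0.661, -0.396, 0.638, 0.02], [-0.751, 0.358, -0.555, 0.252], [-0.009, -0.846, -0.534, 0.525], [0.0, 0.0, 0.0, 1.0]] 52.95743318332328 -0.10523822680368895
top [[-0.022, -0.984, 0.179, 0.381], [-1.0, 0.022, -0.006, -0.216], [0.002, -0.179, -0.984, 1.141], [0.0, 0.0, 0.0, 1.0]] 42.67874630260172 -0.0518244481604286
[-8.49649130e-04  9.90913465e-01  1.34498136e-01 -1.85150194e-04] [ 0.17973574 -0.65003505  0.22172365] 0.05
```

View pics/top0.png

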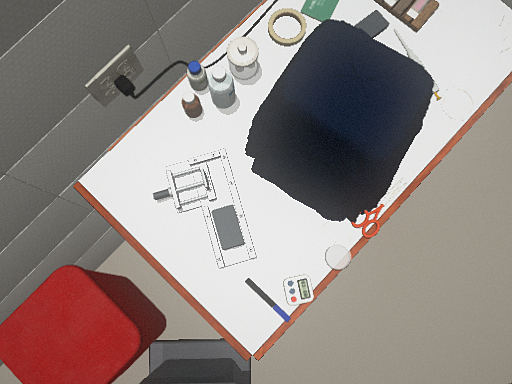

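View pics/scene0.png

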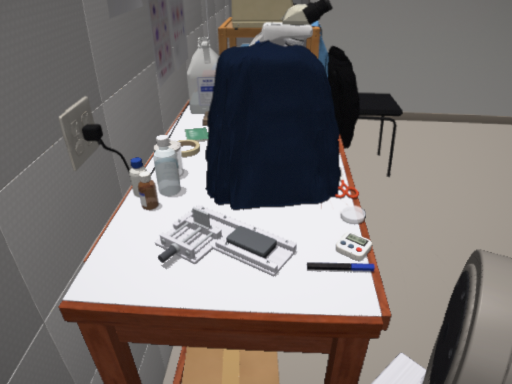

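Run:
```python
from h import *
c=dict(np.load("top0.npz"))
f=c["frame"][:,:,::-1]
cv2.imwrite("pics/topc.png",cv2.resize(f[140:280,140:270],None,fx=5,fy=5,interpolation=cv2.INTER_CUBIC)[:,:][:600 if 0 else 700])
im=cv2.imread("pics/topc.png"); cv2.imwrite("pics/topc.png",cv2.resize(f[143:275,145:265],None,fx=4.5,fy=4.5,interpolation=cv2.INTER_CUBIC))
u,v=np.meshgrid(np.arange(512),np.arange(384))
P=world(c,u,v,d=c["depth"])
roi=(u>150)&(u<262)&(v>143)&(v<275)
g=f.mean(2)
# case: dark blob
m=(roi&(g<120)&(u>205)&(v>195)).astype(np.uint8)
n,l,st,ce=cv2.connectedComponentsWithStats(m); i=1+st[1:,4].argmax()
q=P[l==i]; print("case px",st[i],"z",np.median(q[:,2]))
W=world(c,u[l==i],v[l==i],z=0.028)[:,:2]
(r)=cv2.minAreaRect((W*1000).astype(np.float32)); print("case rect",r)
print("table z",np.median(P[300,140:200,2]))
for name,px in dict(bl=(218,266),br=(255,258),tr=(224,150),tl=(190,157)).items(): print(name,world(c,*px,z=0.02).round(4))
for a,b in((0.005,0.015),(0.018,0.026),(0.028,0.04),(0.05,0.075)):
    k=roi&(P[...,2]>a)&(P[...,2]<b); print(a,k.sum(), P[k].min(0).round(3),P[k].max(0).round(3))
k=roi&(P[...,2]>.05)&(P[...,2]<.075); print("tab",P[k].round(3).tolist()[:40])
k=roi&(P[...,2]>.004)&(P[...,2]<.08);vis=np.zeros((384,512),np.uint8);vis[k]=(P[...,2][k]*3200).clip(0,255)
cv2.imwrite("pics/hz.png",cv2.resize(vis[143:275,145:265],None,fx=4.5,fy=4.5,interpolation=0))
```

```text
case px [233 241  12   7  21] z 0.023211498046411094
case rect ((458.02557373046875, -172.73562622070312), (6.065596580505371, 27.190061569213867), 25.34314727783203)
table z -0.7550610067346546
bl [ 0.4116 -0.1252  0.02  ]
br [ 0.4277 -0.2091  0.02  ]
tr [ 0.6815 -0.1413  0.02  ]
tl [ 0.6663 -0.0612  0.02  ]
0.005 2393 [ 0.405 -0.227  0.005] [0.699 0.034 0.015]
0.018 1873 [ 0.409 -0.227  0.018] [0.684 0.023 0.026]
0.028 662 [ 0.45  -0.227  0.028] [0.677 0.023 0.04 ]
0.05 146 [ 0.586 -0.227  0.05 ] [ 0.682 -0.092  0.075]
tab [[0.681, -0.194, 0.068], [0.682, -0.197, 0.067], [0.681, -0.199, 0.07], [0.68, -0.201, 0.073], [0.68, -0.203, 0.073], [0.679, -0.206, 0.075], [0.681, -0.194, 0.062], [0.68, -0.196, 0.064], [0.681, -0.199, 0.06], [0.679, -0.201, 0.067], [0.679, -0.203, 0.069], [0.678, -0.206, 0.071], [0.679, -0.208, 0.068], [0.678, -0.21, 0.073], [0.677, -0.212, 0.073], [0.68, -0.194, 0.055], [0.679, -0.196, 0.06], [0.679, -0.199, 0.061], [0.679, -0.201, 0.061], [0.678, -0.203, 0.062], [0.679, -0.205, 0.06], [0.677, -0.208, 0.065], [0.676, -0.21, 0.068], [0.675, -0.212, 0.073], [0.679, -0.194, 0.051], [0.678, -0.196, 0.055], [0.678, -0.199, 0.053], [0.678, -0.201, 0.055], [0.678, -0.203, 0.055], [0.676, -0.205, 0.06], [0.676, -0.208, 0.061], [0.676, -0.21, 0.061], [0.675, -0.212, 0.064], [0.677, -0.203, 0.05], [0.676, -0.205, 0.053], [0.676, -0.208, 0.054], [0.676, -0.21, 0.053], [0.671, -0.212, 0.071], [0.672, -0.21, 0.059], [0.669, -0.212, 0.07]]
```

View pics/topc.png

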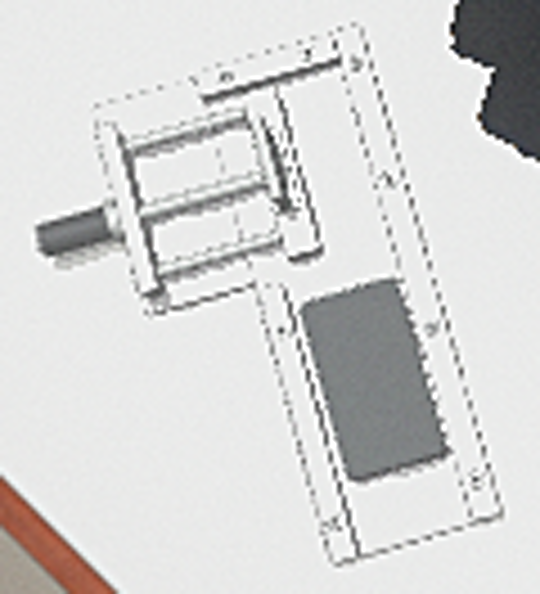

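View pics/hz.png

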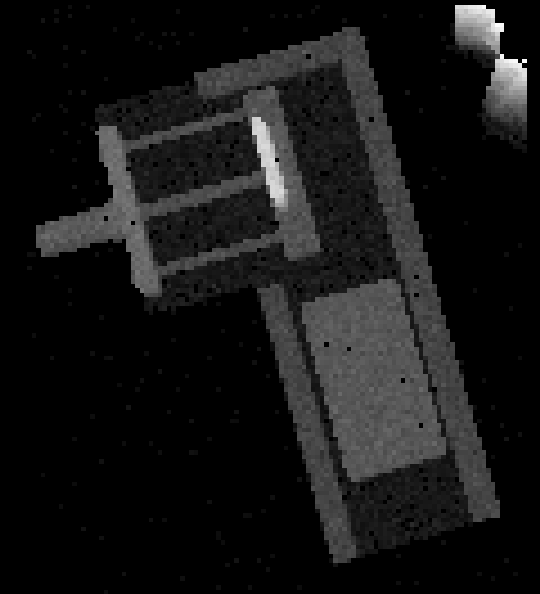

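The crop shows the case with corners at (302,303), (400,278), (447,455) and (350,480), and the tab from (255,118) to (283,208). In the height map the fence's inner near end is at (471,518) and the stop/fence corner at (345,65). The jaw's inner edge runs (275,88) to (320,249).

```bash
cat >> h.py <<'E'
try:
    H=np.load("H.npy")   # 2x3: world xy = R h + t, stored as [yaw, tx, ty]
    R=lambda a:np.array([[np.cos(a),-np.sin(a)],[np.sin(a),np.cos(a)]])
    w2h=lambda p:(np.asarray(p)[...,:2]-H[1:])@R(H[0])*1000
except FileNotFoundError: pass
E
python3 - <<'E'
from h import *
from scipy.optimize import least_squares
c=dict(np.load("top0.npz"))
w=lambda x,y,z:world(c,(x+.5)/4.5-.5+145,(y+.5)/4.5-.5+143,z=z)[:2]
M=[((471,519),(-150,-30),.022),((355,553),(-150,30),.022),((333,563),(-150,43),.022),((345,65),(100,-30),.022),((320,249),(5,6),.026),((275,88),(95,6),.026)]
R=lambda a:np.array([[np.cos(a),-np.sin(a)],[np.sin(a),np.cos(a)]])
A=np.array([w(*p,z) for p,_,z in M]);B=np.array([b for _,b,_ in M])/1000
g=lambda p:((B@R(p[0]).T+p[1:])-A).ravel()
r=least_squares(g,[.27,.55,-.15]);print("H",r.x,"yaw deg",np.degrees(r.x[0]),"res mm",(r.fun*1000).round(1))
np.save("H.npy",r.x);H=r.x
w2h=lambda p:(np.asarray(p)-H[1:])@R(H[0])*1000
for p in((302,303),(400,278),(447,455),(350,480)):print("case",w2h(w(*p,.028)).round(1))
for p in((255,118),(283,208)):print("tab",w2h(w(*p,.065)).round(1))
u,v=np.meshgrid(np.arange(512),np.arange(384));P=world(c,u,v,d=c["depth"])
h=w2h(P[...,:2]);
for lo,hi in((.09,.15),(.15,.25),(.25,.36)):
  k=(P[...,2]>lo)&(P[...,2]<hi)&(u>240)&(v<225)&(c["depth"]>0)&(h[...,0]<150);print("cover",lo,h[k][h[k][:,1].argmax()].round(0),"nearest x",h[k][h[k][:,0].argmin()].round(0))
s=arm.observe()
print("tcp in h",w2h(s["tcp_pos"][:2]).round(1),s["tcp_pos"])
from scipy.spatial.transform import Rotation as Ro
print(Ro.from_quat(np.roll(s["eef_rot"],-1)).as_matrix().round(3))
E
```

```text
H [ 0.25720259  0.56304816 -0.12942253] yaw deg 14.736622678287093 res mm [-2.4 -0.4 -2.  -0.8 -0.6  0.7  3.4  1.9 -0.1 -0.7  1.9 -0.6]
case [-19.4  22.6]
case [-20.7 -28.7]
case [-113.8  -27.4]
case [-112.4   22.8]
tab [71.1 19.1]
tab [23.1 17.4]
cover 0.09 [ 101. -101.] nearest x [-120. -288.]
cover 0.15 [  92. -115.] nearest x [-104. -330.]
cover 0.25 [  85. -143.] nearest x [ -80. -297.]
tcp in h [-503.1 -406.1] [ 0.17974422 -0.6501078   0.22183183]
[[ 0.964  0.266 -0.001]
 [ 0.266 -0.964  0.001]
 [-0.    -0.002 -1.   ]]
```

```bash
python3 -m pendant '{"offset":[[18,-19,0],[36,-38,0],[54,-57,0],[72,-76,0],[90,-95,0],[107,-115,0],[125,-134,0],[143,-153,0],[161,-172,0],[179,-191,0],[197,-210,0],[215,-229,0],[233,-248,0],[251,-267,0],[268,-287,0],[286,-306,0],[304,-325,0],[322,-344,0],[340,-363,0],[358,-382,0]],"dr":[[0,0,-0.08],[0,0,-0.16],[0,0,-0.24],[0,0,-0.32],[0,0,-0.4],[0,0,-0.48],[0,0,-0.56],[0,0,-0.64],[0,0,-0.72],[0,0,-0.8],[0,0,-0.88],[0,0,-0.96],[0,0,-1.04],[0,0,-1.12],[0,0,-1.2],[0,0,-1.28],[0,0,-1.36],[0,0,-1.44],[0,0,-1.52],[0,0,-1.558]],"gripper":[0,0,0,0,0,0,0,0,0,0,0,0,0,0,0,0,0,0,0,0]}'
python3 - <<'E'
from h import *
s=arm.observe();print(s["joint_positions"],w2h(s["tcp_pos"]),s["qvel"])
E
```

```text
clock: 2.1
tcp_pos: [0.4241, -0.185, 0.2227]
eef_rot: [0.0, 0.608, 0.794, 0.0]
ft_force: [0.3, -0.1, 0.5]
opening: 0.0002
gripper_force: 0.0
[ 0.7531192   0.16436204 -0.52267198  2.0146072   0.09806847  0.98631732
  0.44518699] [-148.52634535  -18.41562394] [-0.3533879   0.05342299 -0.24006662 -0.04095144  0.06845046  0.01494483
 -0.27515907]
```

```bash
python3 -m pendant '{"offset":[[1,15,0],[2,35,0],[3,60,0],[5,85,0],[6,110,0],[8,135,10],[9,160,30],[10,180,55],[10,192,80],[10,195,105],[10,195,130],[10,195,150],[10,195,167],[10,195,178],[10,195,184],[10,195,184],[10,195,184]],"dr":[[0,0,0],[0,0,0],[0,0,0],[0,0,0],[0,0,0],[0,0,0],[0,0,0],[0,0,0],[0,0,0],[0,0,0],[0,0,0],[0,0,0],[0,0,0],[0,0,0],[0,0,0],[0,0,0],[0,0,0]],"gripper":[0,0,0,0,0,0,0,0,0,0,0,0,0,0,0,0,0]}'
python3 - <<'E'
from h import *
s,c=grab("scene");f=c["frame"][:,:,::-1]
cv2.imwrite("pics/s1.png",cv2.resize(f[130:290,130:330],None,fx=3,fy=3))
print(s["joint_positions"],w2h(s["tcp_pos"]),s["tcp_pos"])
E
```

```text
clock: 3.8
tcp_pos: [0.6099, -0.1278, 0.0394]
eef_rot: [0.001, 0.611, 0.792, 0.0]
ft_force: [-0.6, 0.4, -0.2]
opening: 0.0003
gripper_force: 0.0
[ 0.43261109  0.65072833 -0.44567536  1.79338244  0.37978985  0.78190194
  0.05075506] [ 45.68784105 -10.31617484] [ 0.6098573  -0.12777746  0.03939888]
```

View pics/s1.png

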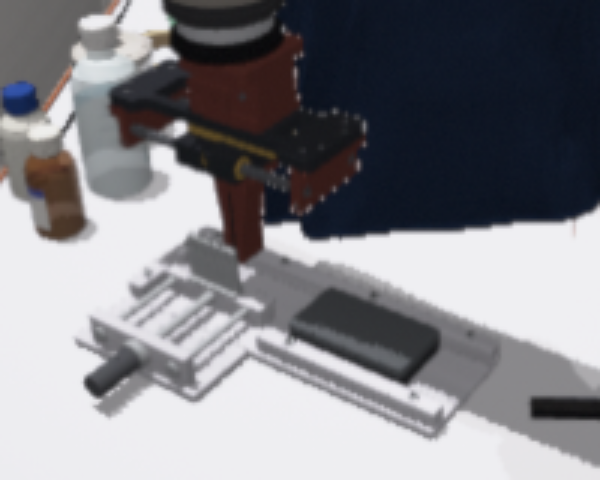

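The closed fingers, tip at about (245,255), stand just on the fence side of the upright tab at about (215,265). The case is still in its lane. Next I press.

```bash
python3 -m pendant '{"offset":[[5,0,0],[9,0,0],[12,0,0],[15,0,0],[18,0,0],[21,0,0],[24,0,0],[27,0,0],[30,0,0],[34,0,0],[38,0,0],[42,0,0],[46,0,0],[50,0,0],[53,0,0],[55,0,0],[55,0,0],[55,0,0]],"dr":[[0,0,0],[0,0,0],[0,0,0],[0,0,0],[0,0,0],[0,0,0],[0,0,0],[0,0,0],[0,0,0],[0,0,0],[0,0,0],[0,0,0],[0,0,0],[0,0,0],[0,0,0],[0,0,0],[0,0,0],[0,0,0]],"gripper":[0,0,0,0,0,0,0,0,0,0,0,0,0,0,0,0,0,0]}'
python3 - <<'E'
from h import *
s,c=grab("top");np.savez("t2.npz",**c)
print(w2h(s["tcp_pos"]),s["tcp_pos"],s["ft_force"])
u,v=np.meshgrid(np.arange(512),np.arange(384));P=world(c,u,v,d=c["depth"]);h=w2h(P)
k=(P[...,2]>.022)&(P[...,2]<.03)&(h[...,0]>5)&(h[...,0]<95)&(h[...,1]>-20)&(h[...,1]<80)
print("jaw y",np.percentile(h[k][:,1],[2,10,50,90,98]),k.sum())
f=c["frame"][:,:,::-1];cv2.imwrite("pics/t2.png",cv2.resize(f[143:275,145:265],None,fx=4.5,fy=4.5,interpolation=cv2.INTER_CUBIC))
E
```

```text
clock: 5.65
tcp_pos: [0.5959, -0.0776, 0.039]
eef_rot: [0.001, 0.612, 0.791, -0.001]
ft_force: [1.0, -5.8, 1.4]
opening: 0.0005
gripper_force: 2.6
[44.98036898 41.78285374] [ 0.59592035 -0.07757218  0.03900014] [ 1.01134929 -5.79895777  1.44906466]Traceback (most recent call last):
  File "<stdin>", line 6, in <module>
    return _quantile_unchecked(
        a, q, axis, out, overwrite_input, method, keepdims, weights)
    return _ureduce(a,
                    func=_quantile_ureduce_func,
    ...<5 lines>...
                    overwrite_input=overwrite_input,
                    method=method)
    r = func(a, **kwargs)
    result = _quantile(arr,
                       quantiles=q,
    ...<2 lines>...
                       out=out,
                       weights=wgt)
    slices_having_nans = np.isnan(arr[-1, ...])
                                  ~~~^^^^^^^^^
IndexError: index -1 is out of bounds for axis 0 with size 0
```

```bash
python3 -m pendant '{"offset":[[3,0,0],[6,0,0],[9,0,0],[12,0,0],[14,0,0],[14,0,0],[14,0,0],[14,0,0]],"dr":[[0,0,0],[0,0,0],[0,0,0],[0,0,0],[0,0,0],[0,0,0],[0,0,0],[0,0,0]],"gripper":[0,0,0,0,0,0,0,0]}'
python3 - <<'E'
from h import *
s=arm.observe();print(w2h(s["tcp_pos"]),s["ft_force"],s["wrist_torque"])
E
```

```text
clock: 6.5
tcp_pos: [0.5926, -0.0656, 0.039]
eef_rot: [0.002, 0.612, 0.791, -0.001]
ft_force: [2.3, -9.0, 0.6]
opening: 0.0003
gripper_force: 5.1
[44.8698146  54.22454979] [ 2.30044585 -9.03825337  0.58937622] [-2.11400218 -0.72334026  0.091123  ]
```

```bash
python3 -m pendant '{"offset":[[1,0,0],[2,0,0],[2,0,0],[2,0,0],[2,0,0]],"dr":[[0,0,0],[0,0,0],[0,0,0],[0,0,0],[0,0,0]],"gripper":[0,0,0,0,0]}'
python3 - <<'E'
from h import *
s,c=grab("scene");f=c["frame"][:,:,::-1]
print(w2h(s["tcp_pos"]),s["ft_force"])
cv2.imwrite("pics/s2.png",cv2.resize(f[180:280,140:310],None,fx=4,fy=4,interpolation=cv2.INTER_CUBIC))
E
```

```text
clock: 7.0
tcp_pos: [0.5926, -0.0655, 0.039]
eef_rot: [0.003, 0.612, 0.79, -0.002]
ft_force: [4.5, -12.9, -1.6]
opening: -0.0
gripper_force: 7.0
[44.86737734 54.31831764] [  4.46040311 -12.91394038  -1.57930518]
```

View pics/s2.png

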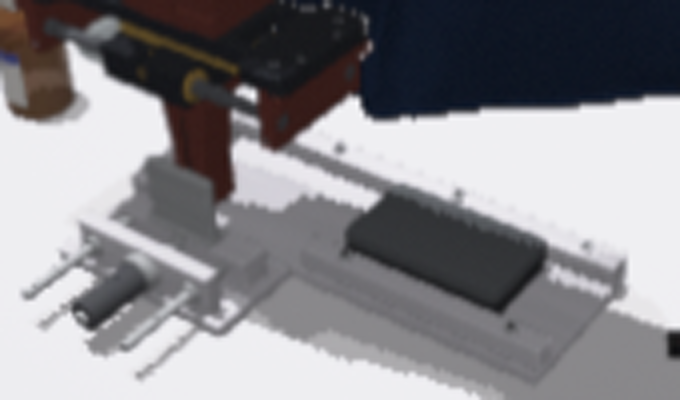

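The jaw is against its stop: position has stopped changing while the force rises, and the tab is beside the bracket at about (190,200). The case is still in its lane. I go behind the case now.

```bash
python3 -m pendant '{"offset":[[-10,0,-8],[-25,-10,-25],[-40,-35,-30],[-52,-70,-30],[-60,-110,-30],[-65,-150,-30],[-65,-178,-28],[-65,-190,-15],[-65,-191,8],[-65,-191,22],[-65,-191,24]],"dr":[[0,0,0],[0,0,0],[0,0,0],[0,0,0],[0,0,0],[0,0,0],[0,0,0],[0,0,0],[0,0,0],[0,0,0],[0,0,0]],"gripper":[0,0,0,0,0,0,0,0,0,0,0]}'
python3 - <<'E'
from h import *
s=arm.observe();print(w2h(s["tcp_pos"]),s["tcp_pos"],s["ft_force"])
E
```

```text
clock: 8.15
tcp_pos: [0.422, -0.1698, 0.0137]
eef_rot: [-0.001, 0.611, 0.792, -0.0]
ft_force: [0.2, 0.5, 0.1]
opening: 0.0004
gripper_force: 0.0
[-146.6775574    -3.20968726] [ 0.42201198 -0.16983791  0.01369335] [0.18052308 0.53630317 0.07025757]
```

```bash
python3 -m pendant '{"offset":[[0,6,-1],[0,14,-1],[0,24,-1],[0,35,-1],[0,46,-1],[0,57,-1],[0,68,-1],[0,79,-1],[0,90,-1],[0,100,-1],[0,109,-1],[0,117,-1],[0,124,-1],[0,130,-1],[0,134,-1],[0,137,-1],[0,139,-1],[0,140,-1],[0,140,-1]],"dr":[[0,0,0],[0,0,0],[0,0,0],[0,0,0],[0,0,0],[0,0,0],[0,0,0],[0,0,0],[0,0,0],[0,0,0],[0,0,0],[0,0,0],[0,0,0],[0,0,0],[0,0,0],[0,0,0],[0,0,0],[0,0,0],[0,0,0]],"gripper":[0,0,0,0,0,0,0,0,0,0,0,0,0,0,0,0,0,0,0]}'
python3 - <<'E'
from h import *
s,c=grab("scene");f=c["frame"][:,:,::-1]
print(w2h(s["tcp_pos"]),s["tcp_pos"],s["ft_force"])
cv2.imwrite("pics/s3.png",cv2.resize(f[180:280,140:310],None,fx=4,fy=4,interpolation=cv2.INTER_CUBIC))
E
```

```text
clock: 10.05
tcp_pos: [0.5585, -0.1349, 0.0157]
eef_rot: [0.0, 0.611, 0.792, 0.0]
ft_force: [0.6, -0.3, -0.2]
opening: 0.0004
gripper_force: 0.0
[-5.81502889 -4.15331376] [ 0.55848092 -0.13491843  0.01566751] [ 0.61184151 -0.25930817 -0.15748526]
```

View pics/s3.png

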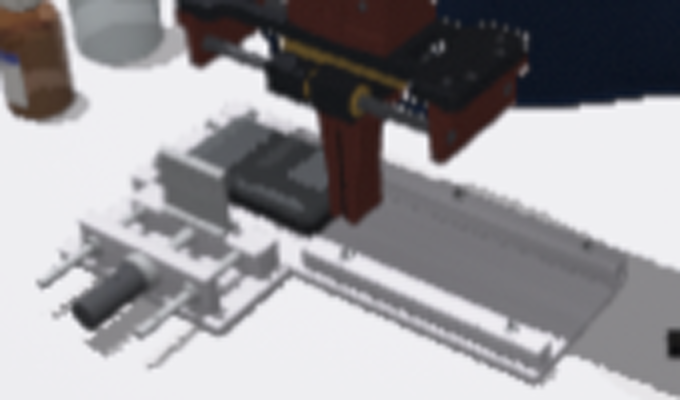

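The case is in the nest (dark block around (280,185)) and the jaw is still open. There is no stop force yet, so I keep pushing gently.

```bash
python3 -m pendant '{"offset":[[0,2,0],[0,4,0],[0,6,0],[0,8,0],[0,8,0]],"dr":[[0,0,0],[0,0,0],[0,0,0],[0,0,0],[0,0,0]],"gripper":[0,0,0,0,0]}'
python3 - <<'E'
from h import *
s=arm.observe();print(w2h(s["tcp_pos"]),s["ft_force"])
E
```

```text
clock: 10.6
tcp_pos: [0.5617, -0.1343, 0.0151]
eef_rot: [-0.003, 0.611, 0.792, -0.004]
ft_force: [-12.1, -1.8, 10.1]
opening: 0.0004
gripper_force: 6.1
[-2.52318101 -4.35981843] [-12.06998882  -1.80400922  10.06540681]
```

```bash
python3 -m pendant '{"offset":[[0,-3,0],[0,-8,0],[0,-20,-5],[0,-40,-20],[0,-60,-50],[0,-85,-80],[0,-110,-110],[0,-130,-140],[0,-140,-160],[0,-140,-160],[0,-140,-160],[0,-140,-160],[0,-140,-160],[0,-140,-160],[0,-140,-160],[0,-140,-160],[0,-140,-160],[0,-140,-160],[0,-140,-160],[0,-140,-160]],"dr":[[0,0,0],[0,0,0],[0,0,0],[0,0,0],[0,0,0],[0,0,0],[0,0,0],[0,0,0],[0,0,0],[0,0,0],[0,0,0],[0,0,0],[0,0,0],[0,0,0],[0,0,0],[0,0,0],[0,0,0],[0,0,0],[0,0,0],[0,0,0]],"gripper":[0,0,0,0,0,0,0,0,0,0,0,0,0,0,0,0,0,0,0,0]}'
for i in 1 2 3; do python3 -m pendant '{"offset":[[0,0,0],[0,0,0],[0,0,0],[0,0,0],[0,0,0],[0,0,0],[0,0,0],[0,0,0],[0,0,0],[0,0,0],[0,0,0],[0,0,0],[0,0,0],[0,0,0],[0,0,0],[0,0,0],[0,0,0],[0,0,0],[0,0,0],[0,0,0]],"dr":[[0,0,0],[0,0,0],[0,0,0],[0,0,0],[0,0,0],[0,0,0],[0,0,0],[0,0,0],[0,0,0],[0,0,0],[0,0,0],[0,0,0],[0,0,0],[0,0,0],[0,0,0],[0,0,0],[0,0,0],[0,0,0],[0,0,0],[0,0,0]],"gripper":[0,0,0,0,0,0,0,0,0,0,0,0,0,0,0,0,0,0,0,0]}' | head -1; done
python3 - <<'E'
from h import *
s,c=grab("top");f=c["frame"][:,:,::-1];np.savez("t3.npz",**c)
a=cv2.resize(f[143:275,145:265],None,fx=4.5,fy=4.5,interpolation=cv2.INTER_CUBIC)
s,c=grab("scene");f=c["frame"][:,:,::-1]
b=cv2.resize(f[195:265,150:215],None,fx=3.8,fy=4,interpolation=cv2.INTER_CUBIC)
o=np.zeros((594,790,3),np.uint8);o[:,:540]=a[:594];o[:280,543:790]=b[:280,:247];cv2.imwrite("pics/t3.png",o)
print(w2h(s["tcp_pos"]),s["tcp_pos"],s["clock"])
E
```

```text
clock: 12.6
tcp_pos: [0.4307, -0.1685, 0.1757]
eef_rot: [0.0, 0.611, 0.792, -0.0]
ft_force: [-0.6, 0.5, -0.3]
opening: 0.0005
gripper_force: 0.0
clock: 14.6
clock: 16.6
clock: 18.6
[-137.91754481   -4.08381206] [ 0.43070619 -0.16845495  0.17566777] 18.65
```

View pics/t3.png

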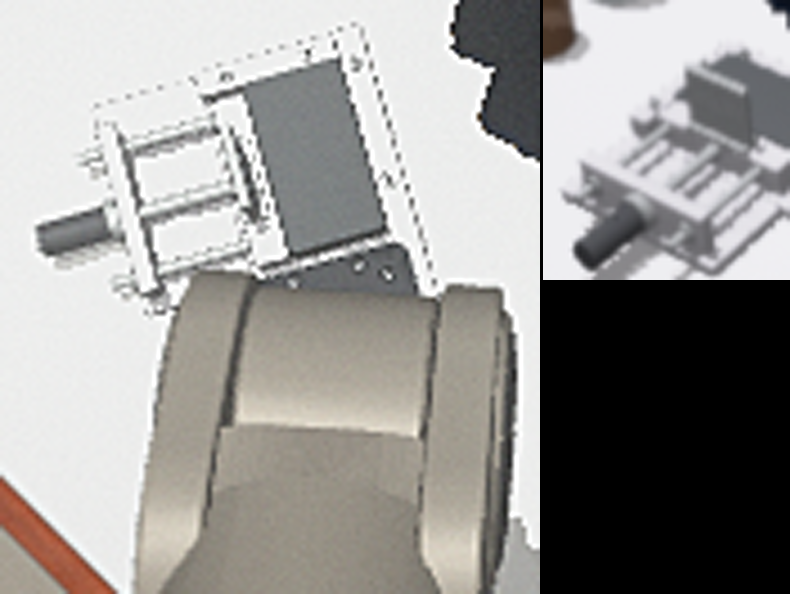

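The top view shows the case flush with the fence and the end stop at (245,88)–(340,60), with the jaw against its side. There is ample time, so I make a gentle confirming nudge.

```bash
python3 -m pendant '{"offset":[[0,15,15],[0,40,40],[0,65,70],[0,85,100],[0,100,130],[0,112,148],[0,118,157],[0,120,159],[0,124,159],[0,127,159],[0,129,159],[0,131,159],[0,132,159],[0,133,159],[0,134,159],[0,135,159],[0,136,159],[0,136,159]],"dr":[[0,0,0],[0,0,0],[0,0,0],[0,0,0],[0,0,0],[0,0,0],[0,0,0],[0,0,0],[0,0,0],[0,0,0],[0,0,0],[0,0,0],[0,0,0],[0,0,0],[0,0,0],[0,0,0],[0,0,0],[0,0,0]],"gripper":[0,0,0,0,0,0,0,0,0,0,0,0,0,0,0,0,0,0]}'
python3 - <<'E'
from h import *
s=arm.observe();print(w2h(s["tcp_pos"]),s["ft_force"])
E
```

```text
clock: 20.5
tcp_pos: [0.5617, -0.1341, 0.0165]
eef_rot: [-0.0, 0.611, 0.792, -0.0]
ft_force: [-1.8, -1.3, 1.7]
opening: 0.0003
gripper_force: 0.9
[-2.4689172  -4.14039685] [-1.77937742 -1.3212087   1.67144257]
```

```bash
python3 -m pendant '{"offset":[[0,-2,0],[0,-6,0],[0,-15,-3],[0,-35,-20],[0,-60,-50],[0,-85,-80],[0,-110,-110],[0,-130,-140],[0,-140,-160],[0,-140,-160],[0,-140,-160],[0,-140,-160],[0,-140,-160],[0,-140,-160],[0,-140,-160]],"dr":[[0,0,0],[0,0,0],[0,0,0],[0,0,0],[0,0,0],[0,0,0],[0,0,0],[0,0,0],[0,0,0],[0,0,0],[0,0,0],[0,0,0],[0,0,0],[0,0,0],[0,0,0]],"gripper":[0,0,0,0,0,0,0,0,0,0,0,0,0,0,0]}'
python3 - <<'E'
from h import *
s,c=grab("top");f=c["frame"];p=dict(np.load("t3.npz"))["frame"]
d=cv2.absdiff(f,p).max(2)[143:200,145:265];print("changed px vs before nudge",(d>40).sum())
o=dict(np.load("top0.npz"))["frame"];d=cv2.absdiff(f,o).max(2)
print("timer/dish",(d[240:310,280:360]>40).sum(),"bottle",(d[90:120,178:205]>40).sum())
cv2.imwrite("pics/t4.png",cv2.resize(f[:,:,::-1][143:203,145:265],None,fx=6,fy=6,interpolation=cv2.INTER_CUBIC))
E
```

```text
clock: 22.0
tcp_pos: [0.4268, -0.1692, 0.1761]
eef_rot: [-0.001, 0.61, 0.792, 0.0]
ft_force: [0.2, 0.6, -0.7]
opening: 0.0006
gripper_force: 0.0
changed px vs before nudge 70
timer/dish 12 bottle 0
```

View pics/t4.png

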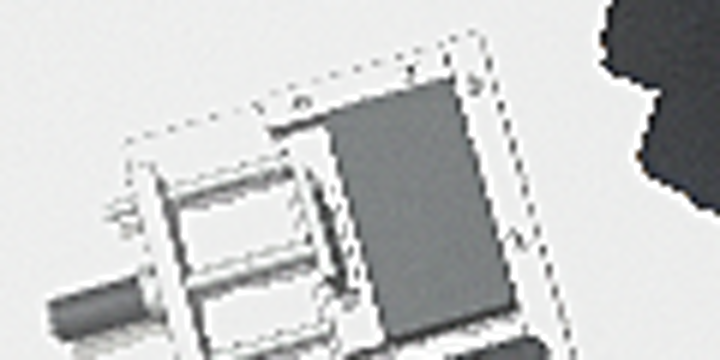

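The case, corners (330,115), (455,80), (515,305) and (385,335), is flush with the stop and the fence. The jaw is closed on it, and the timer, dish and bottle show no change.

```bash
python3 -c "
from station import arm
print(arm.hand_in())"
```

```text
the job is handed in; nothing more can be done
None
```

The case is fully home in the nest against the end stop with the jaw closed on its side; the timer, dish and bottle showed no change in the pictures, and I handed the job in at about 22 s (no verdict was returned).

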